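Slide the profile bar that fits the gauge against its stop and close the keeper

TASK

The black setting block sitting in the blue fixture's seat sets the gap of its mouth. Pick out the one aluminium bar that just fills that gap, slide it along the bench, without lifting it, into the mouth and on until it has pushed the orange stop plate back by about 6 mm, well short of the end of the plate's 14 mm travel. Then swing the red keeper over the bar until it points at the white mark and let go, leaving the other bars, the hammer, the tape ring and the bottle where they are.

Things in the scene. Friction and masses are not known exactly. Their poses are not given: they have to be found in the camera images.
- fixture: blue fixture fixed to the bench. Origin: on the bench, in the plane of its mouth; +x points into the mouth, +y left, z up. The bench is the throat's floor. Left cheek: inner face at y +55 mm, 155 long, 33 high; the block in the seat is the right cheek. Front corners rounded, 8 mm radius. Spare blocks lie behind the rear beam (x 135 to 155).
- seat (a point): the seat for the setting block: 90 mm to the right (-y) of the fixture's origin, on the bench. The block whose origin is here (within a few mm) sets the gap; the two others are spares parked 165 mm or more behind.
- stop (a joint): orange stop plate inside the throat, reading in m how far it has been pushed back on its guide: 0 as found, 0.014 at the end of its travel. It yields only to about 6 N or more and stays where it is pushed. The plate spans y -27 to +49 mm of the fixture and stands 4 to 30 mm above the bench. Where its face stands is set differently each time, anywhere from 55 to 80 mm behind the mouth, and is not reported: feel for it.
- keeper (a joint): red keeper arm on a vertical pivot on the left cheek at fixture (55, 75) mm, 36 to 42 mm above the bench (passes over a bar). Value in rad: 0 = pointing along the fixture's +x, growing clockwise seen from above; pi/2 = pointing straight across the throat (-y of the fixture) at the white mark. Free range -0.5 to 2.3 with light friction (0.1 N m), no detent; stays where it is left.
- keeper_post (a point): top centre of the black upright round post on the keeper, 14 mm diameter, 65 mm from the pivot; it stands from 42 to 73 mm above the bench.
- mark (a point): white mark on top (33 mm high) of the wall on the right side of the fixture, straight across the throat from the keeper pivot. Between this wall and the nearest ends of the bars the bench is clear for about 170 mm.
- block_s: black setting block, 57 mm wide (its y), 75 long (x), 31 high, fixed. Origin: its outer front edge on the bench; it reaches from there 57 mm to its +y. In the seat it leaves a gap of 88 mm, for the 84 mm bar.
- block_m: black setting block, 45 mm wide (its y), 75 long (x), 31 high, fixed. Origin: its outer front edge on the bench; it reaches from there 45 mm to its +y. In the seat it leaves a gap of 100 mm, for the 96 mm bar.
- block_l: black setting block, 33 mm wide (its y), 75 long (x), 31 high, fixed. Origin: its outer front edge on the bench; it reaches from there 33 mm to its +y. In the seat it leaves a gap of 112 mm, for the 108 mm bar.
- bar_s: loose aluminium profile bar, 30 x 30 mm section, 84 mm long along its y. Origin: centre of its underside. About 105 g. Lies flat on the bench, roughly along world y.
- bar_m: loose aluminium profile bar, 30 x 30 mm section, 96 mm long along its y. Origin: centre of its underside. About 120 g. Lies flat on the bench, roughly along world y.
- bar_l: loose aluminium profile bar, 30 x 30 mm section, 108 mm long along its y. Origin: centre of its underside. About 135 g. Lies flat on the bench, roughly along world y.
- tape: yellow ring (tape core), 90 mm diameter, 22 high, origin under its centre: bystander
- mallet: hammer lying beyond the bars, 260 mm long along its x, origin on the bench under it: bystander
- oil: white bottle, 56 mm diameter, 130 high, origin under its centre: bystander
Not all that is in view belongs to the job. Leave any turquoise look-alike of the bar_m alone. Leave any pink look-alike of the block_l alone.

How it is judged:
By the outcome, as a careful person would: the job done as asked, in the order asked, and still so for the second after the job is handed in, with the robot touching nothing.
It also fails if it takes over 72 s, if anything falls off the work surface, if the arm or the gripper's body presses on something with over 40 N, if the wrist force passes 120 N, or if a joint passes its speed limit or range.

ROBOT

A 7-joint arm with a two-finger parallel gripper is mounted at the origin on the work surface. World frame = base frame: x ahead of the robot, y to its left, z up, the work surface at z = 0. Lengths are in m, angles in rad, forces in N, time in s.
With the tool pointing down it reaches from about 0.425 to 0.975 m from the base axis. Payload 16.7 kg.
Tool frame: the origin (TCP) lies midway between the tips of the shut fingers; the grasp point (between the pads) lies behind it (robot.grip_point_offset is the z of the grasp point in the tool frame, in m); z points along the fingers, y is the line along which they close (so a half turn about z gives the same grasp; the last joint's range is limited). The gripper opens to 85 mm and grips with 20 to 120 N. Pads are 22 mm wide; open, the fingers measure 114 mm over their backs; the gripper's body (76 mm by 85 mm) begins 54 mm behind the grasp point. The pads swing forward as they close: fully open they stand 13 mm farther back than shut.
Start: joints at [1.071, 0.426, 0.074, 1.606, -0.034, 1.111, -0.067], TCP at [0.231, -0.634, 0.197] pointing down, gripper open.
Joint ranges: [-2.85, 2.85], [-0.5, 2.14], [-1.23, 1.37], [0.21, 2.46], [-1.02, 4.16], [0.16, 2.05], [-2.73, 2.73]. Speed limits (rad/s): [1.89, 1.89, 2.39, 2.39, 3.01, 3.01, 3.01].

INTERFACE

Orientations are given as a unit quaternion [x, y, z, w].
In Python, from plant import robot gives the robot as it stands.
- The arm moves only by the tool servo_tool, never from a script. Its argument "commands" is a list of rows, each an object with "linear": the shift along the tool's x, y, z in m, a list of three; "turn": the turn, a rotation vector about the tool's x, y, z in rad, a list of three; "claw": the opening, from -1 (shut) to 1 (fully open). A call has 1 to 20 rows; each row is the pose to reach, as a shift and turn from the pose commanded when the call began, along the tool's axes at that moment; what a row does not reach only later rows make up. A row lasts 1/12 s, in which the tool goes at most 41.7 mm and 7.16 degrees, less where a joint would pass 70% of its speed; a pose out of reach is approached as far as the arm can. A call with a gripper value outside its range is refused whole. The fingers move at their own pace and stop on an object; "grip_force" is the grip in N (left out, the last holds). Time passes only in rows, so rows that repeat a pose let the fingers close. It gives the time, the measured TCP pose, the force, the opening and the grip force at its end, in the units of the state.
- robot.get_state(): the state, without advancing time (a new reading comes with each control period).
- robot.get_image(name): name is "side" or "top" or "wrist"; returns (picture, depth): 420x560x3 uint8, red, green, blue; 420x560 float32, m along the optical axis (not along the pixel's ray), 0 where there is no reading.
- robot.calibration(name): a dict with "intrinsics" (3x3 intrinsics, pixels), "k1" (the pictures are not rectified: a ray, as slopes to the right and down, at radius r is drawn at 1 + k1 r^2 times it, then the intrinsics apply), "rvec" (rotation vector, rad) and "tvec" (3), from world to camera coordinates, as OpenCV has them. Camera axes: x right, y down, z forward; pixel columns grow to the right and rows downward; lengths in m; the calibration is good to about 2 mm. A picture is of the moment at which its call begins: read the wrist's pose just before it. calibration takes no time and is no camera call; for the wrist camera it gives the pose at the moment of the call.
- robot.job_done(): hands the job in; it is judged then, once.
The state is a dict: "clock": time; "joints": joint angles; "qvel": joint speeds; "tau": joint torques, N m; "tcp_pos": TCP position; "eef_rot": TCP orientation; "wrist_force": force on the tool from outside, world axes, zero at the start; "ft_torque": the same for the moment, N m; "finger_gap": finger opening in m; "finger_force": force on a finger pad.
Only numpy, scipy, OpenCV 4.12 (cv2) and the standard library are available. Lean on these libraries where they do the work, as an engineer would, in place of code of your own. Each camera call takes 0.05 s, during which the arm holds its last target. There are 200 camera calls.

## Working session

There is one attempt and no reset: what is moved stays moved. The work goes in short steps, Python scripts to look and compute and a tool call to move; the robot and the scene stay as the last step left them, time stands still between calls to the robot, and variables do not carry over. Pictures are saved under pics/ and viewed, at most 10 in all, crops included, and the job is handed in when it is done.

Besides the shell and the picture viewer there is one more tool, called after ">>>" as name(argument=value, ...) on one line, values as JSON. servo_tool: Moves the arm, as the interface text tells. Its arguments: {"type":"object","properties":{"commands":{"type":"array"},"grip_force":{"type":"number"}},"required":["commands"]}

```bash
mkdir -p pics; cat > h.py <<'E'
import numpy as np, cv2
from plant import robot
from scipy.spatial.transform import Rotation as R
def shot(name,fn=None):
    c=robot.calibration(name); im,d=robot.get_image(name)
    if fn: cv2.imwrite('pics/'+fn,im[:,:,::-1])
    return c,im,d
def cloud(c,d):
    K=np.array(c['intrinsics']);h,w=d.shape
    v,u=np.mgrid[:h,:w]
    p=cv2.undistortPoints(np.stack([u,v],-1).reshape(-1,1,2).astype(np.float64),K,np.array([c['k1'],0,0,0.])).reshape(h,w,2)
    P=np.dstack([p[...,0]*d,p[...,1]*d,d])
    Rm=cv2.Rodrigues(np.array(c['rvec'],float))[0]
    W=(P-np.array(c['tvec'],float).ravel())@Rm
    W[d<=0]=np.nan
    return W
E
python3 - <<'E'
from h import *
s=robot.get_state(); print({k:np.round(v,3) for k,v in s.items()}, robot.grip_point_offset)
for n in ('top','side'):
    c,im,d=shot(n,n+'0.png'); np.save(n+'0.npy',cloud(c,d)); np.save(n+'im.npy',im)
    print(n,c)
E
```

```text
{'clock': np.float64(0.0), 'joints': array([ 1.072,  0.427,  0.074,  1.607, -0.034,  1.111, -0.067]), 'qvel': array([-0.002,  0.002, -0.001,  0.001,  0.001,  0.001, -0.   ]), 'tau': array([-2.0000e-03, -9.4983e+01,  3.7590e+00, -4.6352e+01,  1.9000e-02,
        1.0000e-02,  0.0000e+00]), 'tcp_pos': array([ 0.231, -0.634,  0.196]), 'eef_rot': array([ 0.985,  0.174, -0.   , -0.001]), 'wrist_force': array([ 0.236, -0.185,  0.386]), 'ft_torque': array([-0.007, -0.085, -0.023]), 'finger_force': np.float64(0.0), 'finger_gap': np.float64(0.086)} -0.0187
top {'intrinsics': array([[480.10373683,   0.        , 278.14100409],
       [  0.        , 480.10373683, 204.01073597],
       [  0.        ,   0.        ,   1.        ]]), 'k1': -0.06006655305330119, 'rvec': array([ 2.09921267, -2.12285878,  0.21569805]), 'tvec': array([0.03207733, 0.49847803, 1.39148345])}
side {'intrinsics': array([[421.93939688,   0.        , 278.96505299],
       [  0.        , 421.93939688, 207.20864999],
       [  0.        ,   0.        ,   1.        ]]), 'k1': -0.09818880221556711, 'rvec': array([ 0.19935011, -2.710748  ,  1.40301168]), 'tvec': array([0.49323747, 0.11852444, 1.04924745])}
```

View pics/top0.png

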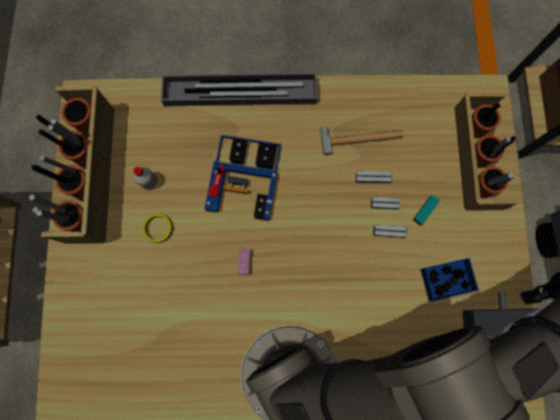

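View pics/side0.png

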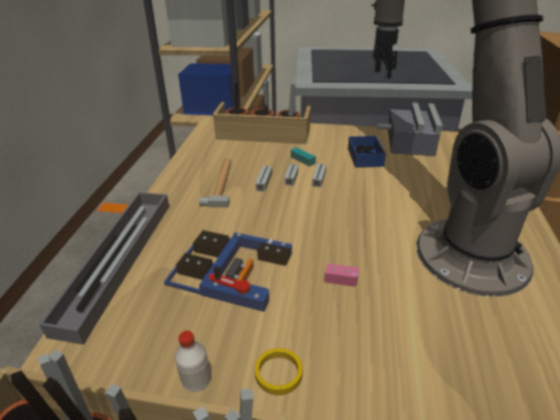

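```bash
python3 - <<'E'
from h import *
W=np.load('top0.npy'); im=np.load('topim.npy')
a=cv2.resize(im[120:280,200:300],None,fx=5,fy=5,interpolation=cv2.INTER_CUBIC)[:560]
b=cv2.resize(im[160:248,340:440],None,fx=3,fy=3)
cv2.imwrite('pics/crop1.png',np.clip(a[:,:,::-1]*1.6,0,255))
hsv=cv2.cvtColor(im,cv2.COLOR_RGB2HSV)
z=W[...,2]
print('bench z',np.nanmedian(z[200:260,280:340]))
def rect(m,lab,amin=40):
    n,l,st,ce=cv2.connectedComponentsWithStats(m.astype(np.uint8))
    for i in range(1,n):
        if st[i,4]<amin: continue
        P=W[l==i]; P=P[~np.isnan(P[:,0])]
        r=cv2.minAreaRect((P[:,:2]*1000).astype(np.float32))
        print(lab,'px',ce[i].round(),'xy',np.round(r[0],1),'size',np.round(r[1],1),'ang',round(r[2],1),'z',np.round(np.percentile(P[:,2],[5,50,95])*1000,1))
box=np.zeros(z.shape,bool); box[120:280,120:450]=1
rect(box&(hsv[...,2]<45)&(z>.02),'black')
rect(box&(z>.02)&(np.arange(560)[None]>345),'bars')
rect(box&(hsv[...,1]>120)&(hsv[...,0]>100)&(hsv[...,0]<130)&(hsv[...,2]>50),'blue')
rect(box&(hsv[...,1]>150)&((hsv[...,0]<5)|(hsv[...,0]>172)),'red',15)
rect(box&(hsv[...,1]>180)&(hsv[...,0]>8)&(hsv[...,0]<16),'orange',15)
E
```

```text
bench z -0.0016616385742353622
black px [238. 150.] xy [677.5 150.9] size [44.6 76.7] ang 80.5 z [22.7 28.4 33.5]
black px [266. 155.] xy [662.1  62.6] size [55.7 77.7] ang 80.6 z [23.2 28.7 33.6]
black px [152. 182.] xy [575.7 415.2] size [12.8 46.1] ang 63.0 z [26.1 43.  58.3]
black px [260. 207.] xy [496.8  80.9] size [29.1 74.4] ang 84.0 z [23.7 28.9 34.1]
black px [434. 275.] xy [ 283.7 -436.5] size [22.  27.2] ang 87.5 z [20.8 24.4 30.4]
bars px [374. 135.] xy [ 722.8 -280.1] size [ 22.1 182.1] ang 5.5 z [20.2 22.7 27.5]
bars px [373. 176.] xy [ 587.4 -269.4] size [106.8  31.4] ang 89.2 z [22.7 27.5 32.9]
bars px [427. 209.] xy [ 482.9 -429.9] size [31.6 96.5] ang 49.0 z [23.5 28.5 33.7]
bars px [385. 203.] xy [ 504.6 -302.4] size [85.2 30. ] ang 88.4 z [23.1 27.3 32.6]
bars px [389. 230.] xy [ 419.1 -310.5] size [96.  31.4] ang 84.9 z [23.3 28.4 33.4]
bars px [432. 272.] xy [ 291. -444.] size [42.4 77.4] ang 11.3 z [21.1 31.8 51.5]
blue px [248. 173.] xy [589.4 133.3] size [199.8 101.2] ang 77.6 z [21.4 29.1 34.9]
blue px [213. 203.] xy [509.6 227.6] size [37.  46.5] ang 82.2 z [26.5 31.1 36.5]
blue px [438. 272.] xy [ 292.7 -448.8] size [45.5 90.4] ang 1.0 z [-2.7  3.5 49.3]
red px [216. 183.] xy [576.6 218.4] size [31.6 99.6] ang 79.3 z [35.4 43.  55.9]
red px [138. 171.] xy [587.1 434. ] size [20.7 20.4] ang 45.5 z [119.4 126.8 130.5][ WARN:0@0.330] global loadsave.cpp:1063 imwrite_ Unsupported depth image for selected encoder is fallbacked to CV_8U.
```

View pics/crop1.png

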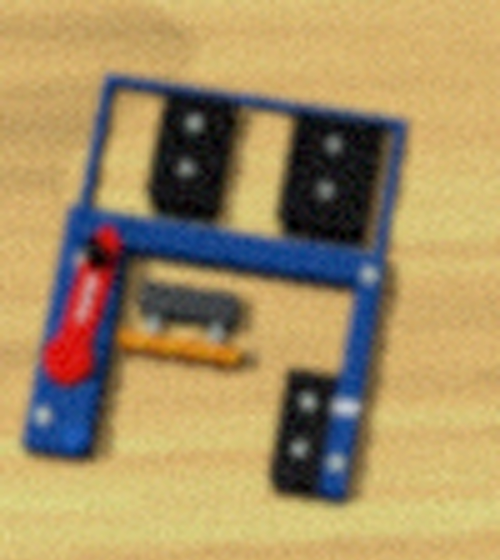

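```bash
cat >> h.py <<'E'
def mv(x,y,z,a=None):
    "linear,turn in tool axes to reach world TCP x,y,z tool-x heading a deg (pointing down)"
    s=robot.get_state(); r=R.from_quat(s['eef_rot'])
    l=r.inv().apply(np.array([x,y,z])-s['tcp_pos']); t=np.zeros(3)
    if a is not None:
        c,n=np.cos(np.radians(a)),np.sin(np.radians(a))
        g=R.from_matrix(np.array([[c,n,0],[n,-c,0],[0,0,-1.]]))
        t=(r.inv()*g).as_rotvec()
    print('t',round(float(s['clock']),2),'tcp',s['tcp_pos'].round(4),'F',np.round(s['wrist_force'],1),'lin',l.round(4),'turn',t.round(4))
E
python3 - <<'E'
from h import *
mv(.48,.13,.28,80.5)
W=np.load('top0.npy'); im=np.load('topim.npy'); hsv=cv2.cvtColor(im,cv2.COLOR_RGB2HSV)
m=(W[...,2]>.015); m[:240]=0;m[285:]=0;m[:,:220]=0;m[:,270:]=0
P=W[m]; print('pink',cv2.minAreaRect((P[:,:2]*1000).astype(np.float32)))
E
```

```text
t 0.1 tcp [ 0.2311 -0.6337  0.1962] F [1.  0.3 0.6] lin [ 0.4955 -0.6323 -0.083 ] turn [-1.2000e-03 -6.0000e-04 -1.0552e+00]
pink ((332.0578918457031, 131.35687255859375), (33.502532958984375, 75.05265045166016), 85.65967559814453)
```

>>> servo_tool(commands=[{"linear": [0.05, -0.06, -0.083], "turn": [0, 0, -0.2]}, {"linear": [0.4955, -0.632, -0.083], "turn": [0, 0, -1.055]}, {"linear": [0.4955, -0.632, -0.083], "turn": [0, 0, -1.055]}, {"linear": [0.4955, -0.632, -0.083], "turn": [0, 0, -1.055]}, {"linear": [0.4955, -0.632, -0.083], "turn": [0, 0, -1.055]}, {"linear": [0.4955, -0.632, -0.083], "turn": [0, 0, -1.055]}, {"linear": [0.4955, -0.632, -0.083], "turn": [0, 0, -1.055]}, {"linear": [0.4955, -0.632, -0.083], "turn": [0, 0, -1.055]}, {"linear": [0.4955, -0.632, -0.083], "turn": [0, 0, -1.055]}, {"linear": [0.4955, -0.632, -0.083], "turn": [0, 0, -1.055]}, {"linear": [0.4955, -0.632, -0.083], "turn": [0, 0, -1.055]}, {"linear": [0.4955, -0.632, -0.083], "turn": [0, 0, -1.055]}, {"linear": [0.4955, -0.632, -0.083], "turn": [0, 0, -1.055]}, {"linear": [0.4955, -0.632, -0.083], "turn": [0, 0, -1.055]}, {"linear": [0.4955, -0.632, -0.083], "turn": [0, 0, -1.055]}, {"linear": [0.4955, -0.632, -0.083], "turn": [0, 0, -1.055]}, {"linear": [0.4955, -0.632, -0.083], "turn": [0, 0, -1.055]}, {"linear": [0.4955, -0.632, -0.083], "turn": [0, 0, -1.055]}, {"linear": [0.4955, -0.632, -0.083], "turn": [0, 0, -1.055]}, {"linear": [0.4955, -0.632, -0.083], "turn": [0, 0, -1.055]}])

```text
invalid input at $.commands[0]: expected keys linear, turn, claw
```

>>> servo_tool(commands=[{"linear": [0.05, -0.06, -0.083], "turn": [0, 0, -0.2], "claw": 0.3}, {"linear": [0.4955, -0.632, -0.083], "turn": [0, 0, -1.055], "claw": 0.3}, {"linear": [0.4955, -0.632, -0.083], "turn": [0, 0, -1.055], "claw": 0.3}, {"linear": [0.4955, -0.632, -0.083], "turn": [0, 0, -1.055], "claw": 0.3}, {"linear": [0.4955, -0.632, -0.083], "turn": [0, 0, -1.055], "claw": 0.3}, {"linear": [0.4955, -0.632, -0.083], "turn": [0, 0, -1.055], "claw": 0.3}, {"linear": [0.4955, -0.632, -0.083], "turn": [0, 0, -1.055], "claw": 0.3}, {"linear": [0.4955, -0.632, -0.083], "turn": [0, 0, -1.055], "claw": 0.3}, {"linear": [0.4955, -0.632, -0.083], "turn": [0, 0, -1.055], "claw": 0.3}, {"linear": [0.4955, -0.632, -0.083], "turn": [0, 0, -1.055], "claw": 0.3}, {"linear": [0.4955, -0.632, -0.083], "turn": [0, 0, -1.055], "claw": 0.3}, {"linear": [0.4955, -0.632, -0.083], "turn": [0, 0, -1.055], "claw": 0.3}, {"linear": [0.4955, -0.632, -0.083], "turn": [0, 0, -1.055], "claw": 0.3}, {"linear": [0.4955, -0.632, -0.083], "turn": [0, 0, -1.055], "claw": 0.3}, {"linear": [0.4955, -0.632, -0.083], "turn": [0, 0, -1.055], "claw": 0.3}, {"linear": [0.4955, -0.632, -0.083], "turn": [0, 0, -1.055], "claw": 0.3}, {"linear": [0.4955, -0.632, -0.083], "turn": [0, 0, -1.055], "claw": 0.3}, {"linear": [0.4955, -0.632, -0.083], "turn": [0, 0, -1.055], "claw": 0.3}, {"linear": [0.4955, -0.632, -0.083], "turn": [0, 0, -1.055], "claw": 0.3}, {"linear": [0.4955, -0.632, -0.083], "turn": [0, 0, -1.055], "claw": 0.3}])

```text
clock: 1.77
tcp_pos: [0.4805, 0.1335, 0.2803]
eef_rot: [0.763, 0.647, 0.001, -0.0]
wrist_force: [-0.6, -0.7, -0.3]
finger_gap: 0.0557
finger_force: 0.0
```

```bash
python3 - <<'E'
from h import *
c,im,d=shot('wrist','w1.png'); np.save('w1.npy',cloud(c,d)); np.save('w1im.npy',im)
mv(.587,-.269,.12,89.2)
E
```

```text
t 1.82 tcp [0.4812 0.137  0.2805] F [-1.8  3.7 -1.1] lin [-0.3844  0.1693  0.1594] turn [ 0.0007 -0.0032 -0.1465]
```

View pics/w1.png

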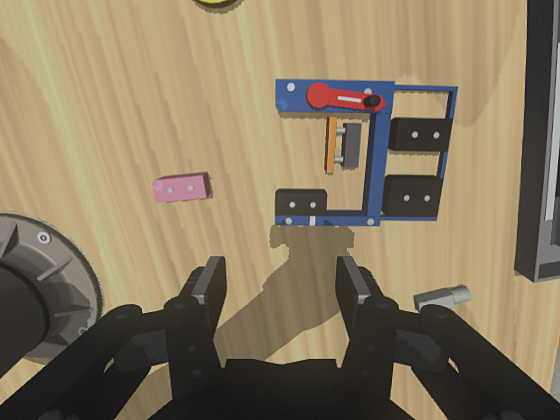

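```bash
cat > fit.py <<'E'
from h import *
from scipy.optimize import least_squares
W=np.load('w1.npy'); im=np.load('w1im.npy').astype(int)
hsv=cv2.cvtColor(im.astype(np.uint8),cv2.COLOR_RGB2HSV)
z=W[...,2]; print('bench',np.nanmedian(z[150:230,225:265]),)
def rect(m,l):
    m=cv2.morphologyEx(m.astype(np.uint8),cv2.MORPH_OPEN,np.ones((3,3)))
    n,L,st,ce=cv2.connectedComponentsWithStats(m); 
    for i in range(1,n):
        if st[i,4]<60: continue
        P=W[(L==i)];P=P[~np.isnan(P[:,0])]
        r=cv2.minAreaRect((P[:,:2]*1000).astype(np.float32))
        print(l,ce[i].round(),np.round(r[0],1),np.round(r[1],1),round(r[2],2),'z',np.round(np.nanmedian(P[:,2])*1000,1))
def sub(m,r0,r1,c0,c1):
    k=np.zeros_like(m);k[r0:r1,c0:c1]=1;return m&k
top=(z>.026)&(z<.040)
blk=hsv[...,2]<70
rect(sub(top&blk,180,240,270,330),'seatblk')
rect(sub(top,180,240,250,400),'rightwall+blk')
rect(sub(blk&top,110,220,380,450),'spares')
blue=(hsv[...,0]>100)&(hsv[...,0]<130)&(hsv[...,1]>100)
rect(sub(top,70,125,270,315),'leftcheekfront')
rect(sub((hsv[...,1]>150)&((hsv[...,0]<5)|(hsv[...,0]>172)),70,120,290,390),'red')
rect(sub((hsv[...,0]>8)&(hsv[...,0]<20)&(hsv[...,1]>180),110,180,320,342),'orange')
wh=(hsv[...,1]<60)&(hsv[...,2]>150)
rect(sub(wh,214,228,306,320),'mark')
for q in ((312,221),(318,96),(374,101)): print(q,W[q[1]-2:q[1]+3,q[0]-2:q[0]+3].reshape(-1,3).mean(0).round(4))
# edges in rows/cols
for rng,l in (((84,108),'leftfront'),((194,212),'blockfront')):
    E=[]
    for r in range(*rng):
        cs=[c for c in range(255,300) if z[r,c]>.022]
        E.append(W[r,cs[0]+1])
    E=np.array(E); print(l,E[::6].round(4))
for l,cols,rows in (('leftinner',range(282,392,12),range(100,135)),):
    for c in cols:
        rs=[r for r in rows if z[r,c]>.024]; print(l,c,W[max(rs)-0,c].round(4) if rs else None)
for c in range(280,326,8):
    rs=[r for r in range(170,215) if z[r,c]>.024]; print('blockinner',c,W[min(rs),c].round(4))
E
python3 fit.py
```

```text
bench -0.0006269505871930811
seatblk [313. 206.] [514.1  81.1] [32.5 47.2] 78.96 z 30.4
rightwall+blk [325. 209.] [541.6  78.4] [ 69.3 155.1] 80.52 z 31.0
rightwall+blk [394. 199.] [637.4  69.7] [54.6 18.2] 80.05 z 30.3
spares [422. 134.] [680.6 154.2] [43.2 75.7] 79.84 z 30.5
spares [414. 197.] [665.3  66.4] [56.9 74.6] 79.35 z 30.4
leftcheekfront [293.  95.] [515.4 231.2] [41.  51.7] 80.31 z 32.6
red [332.  97.] [566.3 217.9] [29.1 77.3] 69.18 z 45.0
red [378. 106.] [616.5 200.9] [24.   9.3] 16.95 z 41.5
(312, 221) [0.5142 0.0565 0.0332]
(318, 96) [0.5435 0.2253 0.0465]
(374, 101) [0.6056 0.2081 0.0725]
leftfront [[   nan    nan    nan]
 [0.4924 0.2421 0.0323]
 [0.4912 0.2348 0.0323]
 [0.4899 0.2275 0.0315]]
blockfront [[0.4703 0.104  0.0295]
 [0.4675 0.0957 0.0305]
 [0.466  0.0871 0.0315]]
leftinner 282 [0.4958 0.215  0.0314]
leftinner 294 [0.5116 0.2112 0.0255]
leftinner 306 [0.5268 0.2086 0.0337]
leftinner 318 [0.5424 0.206  0.0342]
leftinner 330 [0.5552 0.175  0.0305]
leftinner 342 [0.5739 0.2009 0.0333]
leftinner 354 [0.5875 0.1698 0.03  ]
leftinner 366 [0.6057 0.1959 0.0323]
leftinner 378 [0.6201 0.1645 0.0297]
leftinner 390 [0.6373 0.1805 0.0307]
blockinner 280 [0.4748 0.1049 0.0242]
blockinner 288 [0.4861 0.1026 0.0284]
blockinner 296 [0.4974 0.101  0.0295]
blockinner 304 [0.5087 0.0989 0.0287]
blockinner 312 [0.5202 0.0966 0.0273]
blockinner 320 [0.5317 0.0944 0.0258]
```

>>> servo_tool(commands=[{"linear": [-0.03, 0.015, 0.0], "turn": [0, 0, -0.05], "claw": 0.3}, {"linear": [-0.384, 0.169, 0.06], "turn": [0, 0, -0.146], "claw": 0.3}, {"linear": [-0.384, 0.169, 0.06], "turn": [0, 0, -0.146], "claw": 0.3}, {"linear": [-0.384, 0.169, 0.06], "turn": [0, 0, -0.146], "claw": 0.3}, {"linear": [-0.384, 0.169, 0.06], "turn": [0, 0, -0.146], "claw": 0.3}, {"linear": [-0.384, 0.169, 0.06], "turn": [0, 0, -0.146], "claw": 0.3}, {"linear": [-0.384, 0.169, 0.06], "turn": [0, 0, -0.146], "claw": 0.3}, {"linear": [-0.384, 0.169, 0.06], "turn": [0, 0, -0.146], "claw": 0.3}, {"linear": [-0.384, 0.169, 0.06], "turn": [0, 0, -0.146], "claw": 0.3}, {"linear": [-0.384, 0.169, 0.06], "turn": [0, 0, -0.146], "claw": 0.3}, {"linear": [-0.384, 0.169, 0.06], "turn": [0, 0, -0.146], "claw": 0.3}, {"linear": [-0.384, 0.169, 0.06], "turn": [0, 0, -0.146], "claw": 0.3}, {"linear": [-0.384, 0.169, 0.06], "turn": [0, 0, -0.146], "claw": 0.3}, {"linear": [-0.384, 0.169, 0.06], "turn": [0, 0, -0.146], "claw": 0.3}, {"linear": [-0.384, 0.169, 0.06], "turn": [0, 0, -0.146], "claw": 0.3}, {"linear": [-0.384, 0.169, 0.06], "turn": [0, 0, -0.146], "claw": 0.3}])

```text
clock: 3.15
tcp_pos: [0.5836, -0.276, 0.2204]
eef_rot: [0.714, 0.701, 0.0, 0.0]
wrist_force: [-0.0, 0.2, 0.6]
finger_gap: 0.0551
finger_force: 0.0
```

```bash
python3 - <<'E'
from h import *
c,im,d=shot('wrist','w2.png'); W=cloud(c,d)
m=(W[...,2]>.022)&(W[...,2]<.036)
m=cv2.morphologyEx(m.astype(np.uint8),cv2.MORPH_OPEN,np.ones((3,3)))
n,L,st,ce=cv2.connectedComponentsWithStats(m)
for i in range(1,n):
    if st[i,4]<300: continue
    P=W[L==i]; r=cv2.minAreaRect((P[:,:2]*1000).astype(np.float32)); print(ce[i].round(),np.round(r[0],1),np.round(r[1],1),round(r[2],2),np.median(P[:,2]))
mv(.589,-.267,.06,89.5)
E
```

```text
[393. 106.] [ 705.3 -239.8] [257.1  87.1] 86.36 0.024758636534408202
[287. 173.] [ 590.9 -269.2] [107.  30.] 88.05 0.029462216619848453
[220. 200.] [ 507.  -301.5] [84.3 30.4] 86.74 0.02939243003704677
[152. 209.] [ 419.3 -310.8] [95.9 31.5] 85.18 0.029391524410717247
[ 86. 293.] [ 306.8 -429.5] [33.9 80.7] 39.01 0.02883290696079738
[232. 303.] [ 508.9 -448.7] [31.2 32.3] 50.3 0.029361643785423334
[ 41. 317.] [ 241.2 -481.6] [ 41.2 110. ] 10.35 0.028677604929158756
[ 20. 356.] [ 174.9 -544.8] [33.  75.1] 27.8 0.02925321961135117
t 3.2 tcp [ 0.5836 -0.2763  0.2204] F [ 0.2 -0.6  0.4] lin [0.0094 0.0052 0.1604] turn [ 0.0005  0.0003 -0.01  ]
```

View pics/w2.png

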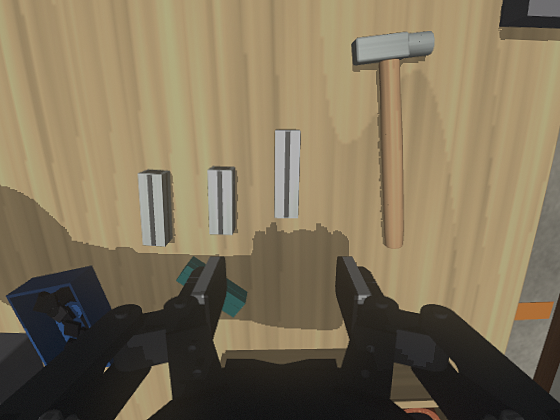

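>>> servo_tool(commands=[{"linear": [0.007, 0.0075, 0.03], "turn": [0, 0, 0.016], "claw": 0.3}, {"linear": [0.007, 0.0075, 0.07], "turn": [0, 0, 0.016], "claw": 0.3}, {"linear": [0.007, 0.0075, 0.11], "turn": [0, 0, 0.016], "claw": 0.3}, {"linear": [0.007, 0.0075, 0.15], "turn": [0, 0, 0.016], "claw": 0.3}, {"linear": [0.007, 0.0075, 0.18], "turn": [0, 0, 0.016], "claw": 0.3}, {"linear": [0.007, 0.0075, 0.2], "turn": [0, 0, 0.016], "claw": 0.3}, {"linear": [0.007, 0.0075, 0.21], "turn": [0, 0, 0.016], "claw": 0.3}, {"linear": [0.007, 0.0075, 0.215], "turn": [0, 0, 0.016], "claw": 0.3}, {"linear": [0.007, 0.0075, 0.216], "turn": [0, 0, 0.016], "claw": 0.3}, {"linear": [0.007, 0.0075, 0.216], "turn": [0, 0, 0.016], "claw": 0.3}, {"linear": [0.007, 0.0075, 0.216], "turn": [0, 0, 0.016], "claw": 0.3}])

```text
clock: 4.12
tcp_pos: [0.592, -0.2707, 0.0055]
eef_rot: [0.72, 0.694, 0.0, 0.001]
wrist_force: [-0.3, -0.3, -0.5]
finger_gap: 0.0553
finger_force: 0.0
```

```bash
python3 - <<'E'
from h import *
mv(.591,-.269,.004,88)
E
```

```text
t 4.12 tcp [ 0.592  -0.2707  0.0055] F [-0.3 -0.3 -0.5] lin [ 0.0017 -0.0011  0.0015] turn [ 0.002   0.0008 -0.0012]
```

>>> servo_tool(commands=[{"linear": [0.001, -0.001, 0.001], "turn": [0, 0, 0], "claw": -0.2}, {"linear": [0.001, -0.001, 0.001], "turn": [0, 0, 0], "claw": -0.5}, {"linear": [0.001, -0.001, 0.001], "turn": [0, 0, 0], "claw": -0.5}, {"linear": [0.001, -0.001, 0.001], "turn": [0, 0, 0], "claw": -0.5}, {"linear": [0.001, -0.001, 0.001], "turn": [0, 0, 0], "claw": -0.5}, {"linear": [0.001, -0.001, 0.001], "turn": [0, 0, 0], "claw": -0.5}, {"linear": [0.001, -0.001, 0.001], "turn": [0, 0, 0], "claw": -0.5}, {"linear": [0.001, -0.001, 0.001], "turn": [0, 0, 0], "claw": -0.5}], grip_force=30)

```text
clock: 4.78
tcp_pos: [0.5901, -0.2693, 0.0029]
eef_rot: [0.72, 0.694, 0.0, -0.0]
wrist_force: [0.3, 0.7, -0.1]
finger_gap: 0.0214
finger_force: 0.0
```

```bash
python3 - <<'E'
from h import *
mv(.575,-.10,.0045,88)
mv(.43,-.10,.0045,88)
E
```

```text
t 4.78 tcp [ 0.5901 -0.2693  0.0029] F [ 0.3  0.7 -0.1] lin [ 0.1686 -0.0212 -0.0016] turn [-0.     -0.0001 -0.0011]
t 4.78 tcp [ 0.5901 -0.2693  0.0029] F [ 0.3  0.7 -0.1] lin [ 0.1634 -0.1661 -0.0016] turn [-0.     -0.0001 -0.0011]
```

```bash
python3 - <<'E'
from h import *
c,im,d=shot('wrist','w3.png')
E
```

```text
(no output)
```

View pics/w3.png

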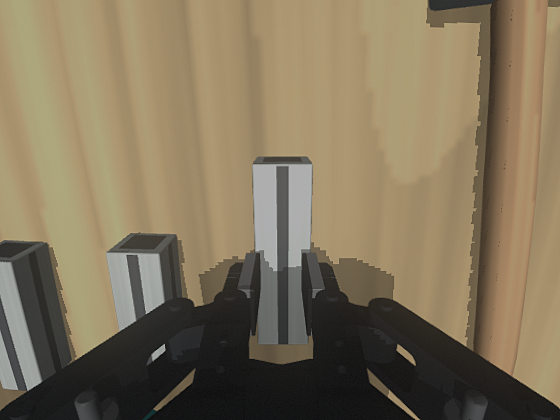

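>>> servo_tool(commands=[{"linear": [0, 0, 0], "turn": [0, 0, 0], "claw": -0.8}, {"linear": [0, 0, 0], "turn": [0, 0, 0], "claw": -1}, {"linear": [0, 0, 0], "turn": [0, 0, 0], "claw": -1}, {"linear": [0, 0, 0], "turn": [0, 0, 0], "claw": -1}], grip_force=40)

```text
clock: 5.17
tcp_pos: [0.5901, -0.2693, 0.0029]
eef_rot: [0.72, 0.694, 0.0, -0.0]
wrist_force: [-0.2, 0.6, -0.2]
finger_gap: 0.0002
finger_force: 0.0
```

```bash
python3 - <<'E'
from h import *
c,im,d=shot('wrist','w4.png')
mv(.575,-.10,.0045,88)
E
```

```text
t 5.22 tcp [ 0.5901 -0.2693  0.0029] F [-0.6 -0.5 -0.8] lin [ 0.1687 -0.0212 -0.0016] turn [ 0.     -0.     -0.0012]
```

View pics/w4.png

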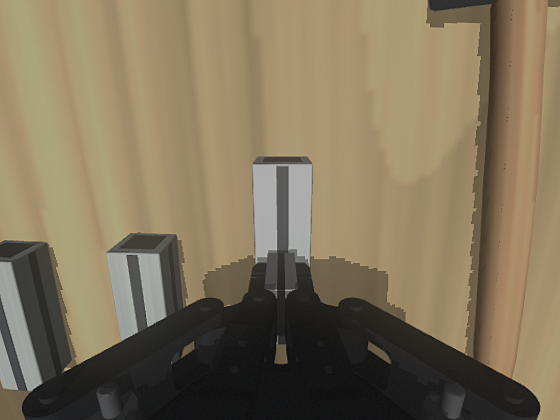

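```bash
python3 - <<'E'
from h import *
c,im,d=shot('wrist'); W=cloud(c,d)
for v in range(150,300,8): print(v,W[v,272].round(4),W[v,293].round(4),d[v,272].round(3))
Rm=cv2.Rodrigues(np.array(c['rvec']))[0]; print('cam',-Rm.T@c['tvec'],Rm[2])
E
```

```text
150 [ 5.871e-01 -2.120e-01  2.000e-04] [ 0.5992 -0.2124  0.0006] 0.177
158 [ 0.5873 -0.2151  0.0118] [ 0.5987 -0.2155  0.0124] 0.167
166 [ 0.5877 -0.2167  0.03  ] [ 0.598  -0.2172  0.0293] 0.15
174 [ 0.5875 -0.2207  0.0297] [ 0.5979 -0.2212  0.0286] 0.151
182 [ 0.5874 -0.2245  0.0304] [ 0.5978 -0.2251  0.0294] 0.152
190 [ 0.5872 -0.2286  0.0304] [ 0.5977 -0.2292  0.0295] 0.153
198 [ 0.587  -0.2329  0.0297] [ 0.5975 -0.2333  0.0297] 0.155
206 [ 0.5868 -0.2372  0.0295] [ 0.5974 -0.2375  0.0298] 0.156
214 [ 0.5866 -0.2412  0.03  ] [ 0.5973 -0.2415  0.0305] 0.157
222 [ 0.5864 -0.2457  0.0297] [ 0.5972 -0.2458  0.0305] 0.159
230 [ 0.5862 -0.2502  0.0296] [ 0.5971 -0.2503  0.0301] 0.16
238 [ 0.5859 -0.2551  0.0285] [ 0.5971 -0.2556  0.0283] 0.163
246 [ 0.5858 -0.2589  0.0302] [ 0.5969 -0.2598  0.0291] 0.162
254 [ 0.5862 -0.2575  0.0431] [ 0.5964 -0.2581  0.0426] 0.149
262 [ 0.5864 -0.2577  0.0513] [ 0.5961 -0.2582  0.0511] 0.141
270 [ 0.5866 -0.2578  0.0588] [ 0.5958 -0.2581  0.059 ] 0.134
278 [ 0.5868 -0.2578  0.0659] [ 0.5956 -0.2583  0.0654] 0.128
286 [ 0.5869 -0.2588  0.0705] [ 0.5953 -0.2583  0.0719] 0.123
294 [ 0.5873 -0.256   0.0808] [ 0.595  -0.2569  0.0798] 0.113
cam [ 0.59274197 -0.19350347  0.17949985] [-0.01063077 -0.29514289 -0.95539398]
```

```bash
python3 - <<'E'
from h import *
W=np.load('w1.npy')
for v in range(250,310,6): print(v,[W[v,u].round(3).tolist() for u in (205,218,348,360)])
m=W[...,2]>.15; print(np.sort(W[m][:,2])[:5], 'tcp .2805')
s=robot.get_state(); print(s['joints'].round(3),s['tau'].round(1),s['eef_rot'])
c,im,d=shot('side','s2.png')
cv2.imwrite('pics/s2c.png',cv2.resize(im[100:240,180:400],None,fx=3.6,fy=3.6,interpolation=cv2.INTER_CUBIC)[:,:,::-1])
E
```

```text
250 [[0.337, 0.023, -0.0], [0.359, 0.02, 0.0], [0.567, -0.015, -0.0], [0.586, -0.018, -0.0]]
256 [[0.335, 0.013, -0.001], [0.452, 0.149, 0.322], [0.514, 0.139, 0.322], [0.586, -0.029, -0.001]]
262 [[0.332, 0.002, -0.001], [0.453, 0.149, 0.328], [0.513, 0.14, 0.329], [0.585, -0.041, -0.002]]
268 [[0.449, 0.15, 0.334], [0.454, 0.149, 0.333], [0.512, 0.14, 0.334], [0.519, 0.134, 0.327]]
274 [[0.45, 0.149, 0.339], [0.454, 0.147, 0.335], [0.511, 0.14, 0.34], [0.516, 0.139, 0.34]]
280 [[0.451, 0.149, 0.345], [0.454, 0.144, 0.337], [0.51, 0.14, 0.345], [0.515, 0.139, 0.345]]
286 [[0.452, 0.149, 0.349], [0.453, 0.141, 0.336], [0.509, 0.138, 0.346], [0.513, 0.139, 0.35]]
292 [[0.454, 0.15, 0.355], [0.453, 0.139, 0.338], [0.509, 0.135, 0.346], [0.512, 0.139, 0.353]]
298 [[0.453, 0.148, 0.356], [0.453, 0.136, 0.338], [0.508, 0.133, 0.347], [0.512, 0.138, 0.355]]
304 [[0.453, 0.145, 0.356], [0.453, 0.135, 0.34], [0.508, 0.131, 0.348], [0.511, 0.136, 0.357]]
[0.15003699 0.3173078  0.31748867 0.31758614 0.31807984] tcp .2805
[ 0.65   0.638 -0.435  1.781  0.357  0.801  0.002] [  -0.  -102.9   -9.9  -34.8    0.     0.     0. ] [7.19741930e-01 6.94241711e-01 2.34763124e-05 7.27636101e-06]
```

View pics/s2c.png

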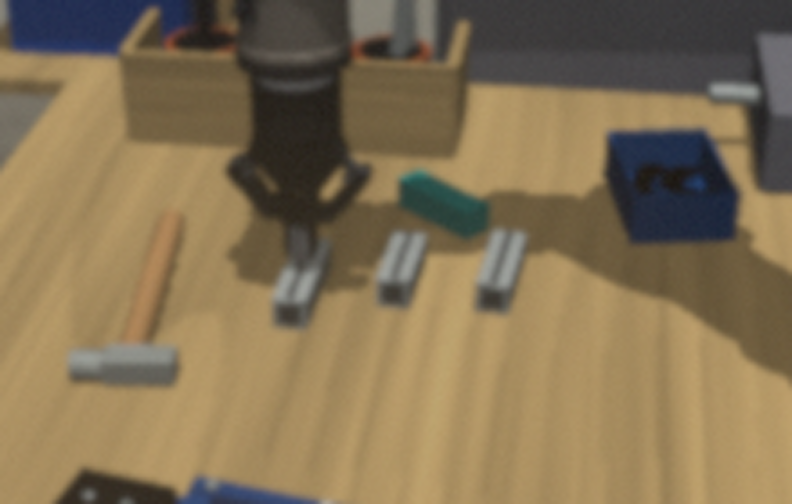

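>>> servo_tool(commands=[{"linear": [0, 0, 0], "turn": [0, 0, 0], "claw": 0.3}, {"linear": [0, 0, 0], "turn": [0, 0, 0], "claw": 0.3}, {"linear": [0, 0, 0], "turn": [0, 0, 0], "claw": 0.3}, {"linear": [0, 0, 0], "turn": [0, 0, 0], "claw": 0.3}, {"linear": [0, 0, 0], "turn": [0, 0, 0], "claw": 0.3}, {"linear": [0, 0, 0], "turn": [0, 0, 0], "claw": 0.3}, {"linear": [0, 0, 0.006], "turn": [0, 0, 0], "claw": 0.3}, {"linear": [0, 0, 0.012], "turn": [0, 0, 0], "claw": 0.3}, {"linear": [0, 0, 0.018], "turn": [0, 0, 0], "claw": 0.3}, {"linear": [0, 0, 0.022], "turn": [0, 0, 0], "claw": 0.3}, {"linear": [0, 0, 0.025], "turn": [0, 0, 0], "claw": 0.3}, {"linear": [0, 0, 0.027], "turn": [0, 0, 0], "claw": 0.3}, {"linear": [0, 0, 0.027], "turn": [0, 0, 0], "claw": 0.3}])

```text
clock: 6.4
tcp_pos: [0.5899, -0.2692, -0.0246]
eef_rot: [0.72, 0.694, -0.0, -0.0]
wrist_force: [-0.2, 0.0, 1.0]
finger_gap: 0.0553
finger_force: 0.0
```

```bash
python3 - <<'E'
from h import *
c,im,d=shot('wrist','w5.png'); W=cloud(c,d)
P=W[240:330,180:380].reshape(-1,3); P=P[(abs(P[:,0]-.591)>.0235)&(abs(P[:,0]-.591)<.05)&(P[:,2]>.004)&(P[:,1]<-.25)]
print('tip z',np.sort(P[:,2])[[0,10,30]].round(4))
mv(.591,-.269,-.026,88)
E
```

```text
tip z [0.0124 0.0135 0.0144]
t 6.45 tcp [ 0.59   -0.2693 -0.0243] F [-0.1 -0.2  1. ] lin [0.0003 0.001  0.0017] turn [-0.0003 -0.0002 -0.0011]
```

>>> servo_tool(commands=[{"linear": [0, 0.001, 0.001], "turn": [0, 0, 0], "claw": -0.2}, {"linear": [0, 0.001, 0.001], "turn": [0, 0, 0], "claw": -0.5}, {"linear": [0, 0.001, 0.001], "turn": [0, 0, 0], "claw": -0.6}, {"linear": [0, 0.001, 0.001], "turn": [0, 0, 0], "claw": -0.6}, {"linear": [0, 0.001, 0.001], "turn": [0, 0, 0], "claw": -0.6}, {"linear": [0, 0.001, 0.001], "turn": [0, 0, 0], "claw": -0.6}, {"linear": [0, 0.001, 0.001], "turn": [0, 0, 0], "claw": -0.6}], grip_force=30)

```text
clock: 7.03
tcp_pos: [0.5914, -0.2694, -0.0248]
eef_rot: [0.72, 0.694, 0.0, 0.0]
wrist_force: [0.2, -0.1, 3.6]
finger_gap: 0.0295
finger_force: 30.7
```

```bash
python3 - <<'E'
from h import *
mv(.575,-.10,-.026,88)
mv(.43,-.10,-.026,88)
E
```

```text
t 7.03 tcp [ 0.5914 -0.2694 -0.0248] F [ 0.2 -0.1  3.6] lin [ 0.1687 -0.0225  0.0012] turn [ 0.0005  0.0001 -0.0012]
t 7.03 tcp [ 0.5914 -0.2694 -0.0248] F [ 0.2 -0.1  3.6] lin [ 0.1635 -0.1674  0.0011] turn [ 0.0005  0.0001 -0.0012]
```

>>> servo_tool(commands=[{"linear": [0.006, -0.001, 0], "turn": [0, 0, 0], "claw": -0.6}, {"linear": [0.018, -0.002, 0], "turn": [0, 0, 0], "claw": -0.6}, {"linear": [0.034, -0.004, 0], "turn": [0, 0, 0], "claw": -0.6}, {"linear": [0.05, -0.006, 0], "turn": [0, 0, 0], "claw": -0.6}, {"linear": [0.066, -0.008, 0], "turn": [0, 0, 0], "claw": -0.6}, {"linear": [0.082, -0.012, 0], "turn": [0, 0, 0], "claw": -0.6}, {"linear": [0.098, -0.016, 0], "turn": [0, 0, 0], "claw": -0.6}, {"linear": [0.114, -0.022, 0], "turn": [0, 0, 0], "claw": -0.6}, {"linear": [0.128, -0.03, 0], "turn": [0, 0, 0], "claw": -0.6}, {"linear": [0.14, -0.042, 0], "turn": [0, 0, 0], "claw": -0.6}, {"linear": [0.15, -0.056, 0], "turn": [0, 0, 0], "claw": -0.6}, {"linear": [0.156, -0.072, 0], "turn": [0, 0, 0], "claw": -0.6}, {"linear": [0.16, -0.088, 0], "turn": [0, 0, 0], "claw": -0.6}, {"linear": [0.162, -0.104, 0], "turn": [0, 0, 0], "claw": -0.6}, {"linear": [0.163, -0.12, 0], "turn": [0, 0, 0], "claw": -0.6}, {"linear": [0.163, -0.136, 0], "turn": [0, 0, 0], "claw": -0.6}, {"linear": [0.163, -0.15, 0], "turn": [0, 0, 0], "claw": -0.6}, {"linear": [0.163, -0.16, 0], "turn": [0, 0, 0], "claw": -0.6}, {"linear": [0.163, -0.166, 0], "turn": [0, 0, 0], "claw": -0.6}, {"linear": [0.163, -0.168, 0], "turn": [0, 0, 0], "claw": -0.6}])

```text
clock: 8.7
tcp_pos: [0.4286, -0.1003, -0.0249]
eef_rot: [0.72, 0.694, 0.0, 0.0]
wrist_force: [1.4, 0.0, 1.9]
finger_gap: 0.0295
finger_force: 30.5
```

```bash
python3 - <<'E'
from h import *
mv(.422,.05,-.026,80)
mv(.4426,.1667,-.026,80)
E
```

```text
t 8.7 tcp [ 0.4286 -0.1003 -0.0249] F [1.4 0.  1.9] lin [ 0.1499 -0.012   0.0011] turn [2.000e-04 1.000e-04 1.387e-01]
t 8.7 tcp [ 0.4286 -0.1003 -0.0249] F [1.4 0.  1.9] lin [0.2673 0.0044 0.0011] turn [2.000e-04 1.000e-04 1.387e-01]
```

>>> servo_tool(commands=[{"linear": [0.006, 0, 0], "turn": [0, 0, 0.01], "claw": -0.6}, {"linear": [0.02, -0.002, 0], "turn": [0, 0, 0.03], "claw": -0.6}, {"linear": [0.036, -0.004, 0], "turn": [0, 0, 0.05], "claw": -0.6}, {"linear": [0.052, -0.006, 0], "turn": [0, 0, 0.07], "claw": -0.6}, {"linear": [0.068, -0.008, 0], "turn": [0, 0, 0.09], "claw": -0.6}, {"linear": [0.084, -0.01, 0], "turn": [0, 0, 0.11], "claw": -0.6}, {"linear": [0.1, -0.012, 0], "turn": [0, 0, 0.125], "claw": -0.6}, {"linear": [0.116, -0.012, 0], "turn": [0, 0, 0.139], "claw": -0.6}, {"linear": [0.132, -0.012, 0], "turn": [0, 0, 0.139], "claw": -0.6}, {"linear": [0.15, -0.012, 0], "turn": [0, 0, 0.139], "claw": -0.6}, {"linear": [0.166, -0.011, 0], "turn": [0, 0, 0.139], "claw": -0.6}, {"linear": [0.182, -0.009, 0], "turn": [0, 0, 0.139], "claw": -0.6}, {"linear": [0.198, -0.007, 0], "turn": [0, 0, 0.139], "claw": -0.6}, {"linear": [0.214, -0.005, 0], "turn": [0, 0, 0.139], "claw": -0.6}, {"linear": [0.23, -0.002, 0], "turn": [0, 0, 0.139], "claw": -0.6}, {"linear": [0.246, 0.001, 0], "turn": [0, 0, 0.139], "claw": -0.6}, {"linear": [0.258, 0.003, 0], "turn": [0, 0, 0.139], "claw": -0.6}, {"linear": [0.265, 0.004, 0], "turn": [0, 0, 0.139], "claw": -0.6}, {"linear": [0.267, 0.0044, 0], "turn": [0, 0, 0.139], "claw": -0.6}, {"linear": [0.267, 0.0044, 0], "turn": [0, 0, 0.139], "claw": -0.6}])

```text
clock: 10.37
tcp_pos: [0.4435, 0.1673, -0.0249]
eef_rot: [0.766, 0.643, 0.0, -0.0]
wrist_force: [-1.6, 1.4, 9.0]
finger_gap: 0.0293
finger_force: 31.5
```

```bash
python3 - <<'E'
from h import *
mv(.4426,.1667,-.026,80)
c,im,d=shot('wrist','w6.png'); np.save('w6.npy',cloud(c,d)); np.save('w6im.npy',im)
E
```

```text
t 10.37 tcp [ 0.4435  0.1673 -0.0249] F [-1.6  1.4  9. ] lin [-0.0008 -0.0008  0.0011] turn [ 0.0001 -0.0002  0.0001]
```

View pics/w6.png

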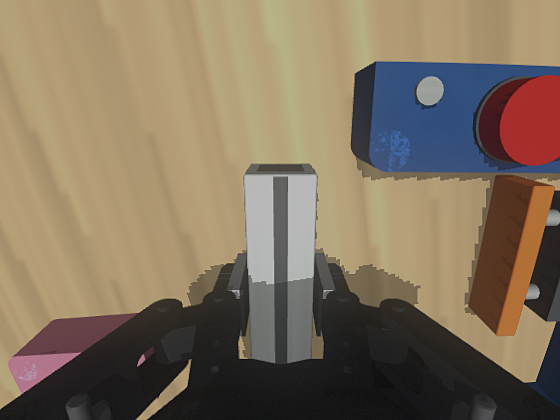

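```bash
python3 - <<'E'
from h import *
W=np.load('w6.npy'); ex=np.array([np.cos(np.radians(10)),-np.sin(np.radians(10))]); ey=np.array([-ex[1],ex[0]]); z=W[...,2]
F=np.dstack([W[...,:2]@ex,W[...,:2]@ey,z])
for u in range(395,480,12):
    rs=[v for v in range(140,185) if z[v,u]>.029]; print('cheek inner',u,F[max(rs),u].round(4))
for u in range(252,312,8):
    rs=[v for v in range(150,190) if z[v,u]>.027]; print('bar end',u,F[min(rs),u].round(4))
for v in (190,210,230): 
    cs=[u for u in range(230,330) if .027<z[v,u]<.034]; print('bar sides',F[v,cs[0]].round(4),F[v,cs[-1]].round(4))
for v in range(80,165,12):
    cs=[u for u in range(345,420) if z[v,u]>.030]; print('cheek front',v,F[v,cs[0]].round(4))
for v in range(190,320,20):
    cs=[u for u in range(460,530) if .012<z[v,u]<.033]; print('plate',v,F[v,cs[0]].round(4),F[v,cs[-1]].round(4))
E
```

```text
cheek inner 395 [0.4524 0.2972 0.033 ]
cheek inner 407 [0.4573 0.2972 0.0327]
cheek inner 419 [0.4621 0.2972 0.0327]
cheek inner 431 [0.4668 0.2973 0.0328]
cheek inner 443 [0.4724 0.2971 0.0316]
cheek inner 455 [0.4768 0.2972 0.0323]
cheek inner 467 [0.4811 0.2974 0.0333]
cheek inner 479 [0.4867 0.2973 0.0323]
bar end 252 [0.3959 0.2955 0.0278]
bar end 260 [0.3991 0.2953 0.027 ]
bar end 268 [0.4025 0.2957 0.029 ]
bar end 276 [0.4057 0.2956 0.0286]
bar end 284 [0.4089 0.2953 0.0292]
bar end 292 [0.4122 0.2956 0.0288]
bar end 300 [0.4155 0.2955 0.028 ]
bar end 308 [0.4187 0.2955 0.0282]
bar sides [0.3925 0.2885 0.0282] [0.4222 0.2885 0.0283]
bar sides [0.3927 0.2802 0.0294] [0.4219 0.2802 0.0294]
bar sides [0.3928 0.2711 0.029 ] [0.4223 0.2709 0.0284]
cheek front 80 [0.4413 0.3305 0.0318]
cheek front 92 [0.4412 0.3265 0.0308]
cheek front 104 [0.4416 0.3222 0.0306]
cheek front 116 [0.4413 0.3179 0.0302]
cheek front 128 [0.4416 0.3134 0.0303]
cheek front 140 [0.4415 0.3089 0.0306]
cheek front 152 [0.4418 0.3043 0.0305]
cheek front 164 [0.4436 0.2999 0.0324]
plate 190 [0.5138 0.2851 0.0133] [0.5136 0.2885 0.0276]
plate 210 [0.5129 0.275  0.0127] [0.5147 0.28   0.0289]
plate 230 [0.5131 0.2646 0.0126] [0.5169 0.2708 0.029 ]
plate 250 [0.5141 0.2537 0.0123] [0.519  0.2613 0.0293]
plate 270 [0.5138 0.2424 0.0123] [0.5205 0.2519 0.0305]
plate 290 [0.5129 0.2311 0.0132] [0.5327 0.2353 0.0206]
plate 310 [0.5134 0.2188 0.0131] [0.5232 0.2297 0.0293]
```

>>> servo_tool(commands=[{"linear": [-0.0001, 0.004, 0], "turn": [0, 0, 0], "claw": -0.6}, {"linear": [-0.0001, 0.009, 0], "turn": [0, 0, 0], "claw": -0.6}, {"linear": [-0.0001, 0.014, 0], "turn": [0, 0, 0], "claw": -0.6}, {"linear": [-0.0001, 0.019, 0], "turn": [0, 0, 0], "claw": -0.6}, {"linear": [-0.0001, 0.024, 0], "turn": [0, 0, 0], "claw": -0.6}, {"linear": [-0.0001, 0.029, 0], "turn": [0, 0, 0], "claw": -0.6}, {"linear": [-0.0001, 0.034, 0], "turn": [0, 0, 0], "claw": -0.6}, {"linear": [-0.0001, 0.039, 0], "turn": [0, 0, 0], "claw": -0.6}, {"linear": [-0.0001, 0.044, 0], "turn": [0, 0, 0], "claw": -0.6}, {"linear": [-0.0001, 0.049, 0], "turn": [0, 0, 0], "claw": -0.6}, {"linear": [-0.0001, 0.054, 0], "turn": [0, 0, 0], "claw": -0.6}, {"linear": [-0.0001, 0.059, 0], "turn": [0, 0, 0], "claw": -0.6}, {"linear": [-0.0001, 0.062, 0], "turn": [0, 0, 0], "claw": -0.6}, {"linear": [-0.0001, 0.062, 0], "turn": [0, 0, 0], "claw": -0.6}])

```text
clock: 11.58
tcp_pos: [0.5045, 0.156, -0.0249]
eef_rot: [0.766, 0.643, -0.0, -0.0]
wrist_force: [-2.4, 0.0, 10.0]
finger_gap: 0.0297
finger_force: 31.6
```

>>> servo_tool(commands=[{"linear": [0, 0, 0], "turn": [0, 0, 0], "claw": -0.2}, {"linear": [0, 0, 0], "turn": [0, 0, 0], "claw": 0}, {"linear": [0, 0, 0], "turn": [0, 0, 0], "claw": 0}, {"linear": [0, 0, 0], "turn": [0, 0, 0], "claw": 0}, {"linear": [0, 0, -0.01], "turn": [0, 0, 0], "claw": 0}, {"linear": [0, 0, -0.025], "turn": [0, 0, 0], "claw": 0}, {"linear": [0, 0, -0.045], "turn": [0, 0, 0], "claw": 0}, {"linear": [0, 0, -0.06], "turn": [0, 0, 0], "claw": 0}, {"linear": [0.002, -0.02, -0.06], "turn": [0, 0, 0], "claw": -0.5}, {"linear": [0.004, -0.042, -0.06], "turn": [0, 0, 0], "claw": -1}, {"linear": [0.004, -0.042, -0.06], "turn": [0, 0, 0], "claw": -1}, {"linear": [0.004, -0.042, -0.06], "turn": [0, 0, 0], "claw": -1}, {"linear": [0.004, -0.042, -0.045], "turn": [0, 0, 0], "claw": -1}, {"linear": [0.004, -0.042, -0.03], "turn": [0, 0, 0], "claw": -1}])

```text
clock: 12.75
tcp_pos: [0.4651, 0.1667, 0.0057]
eef_rot: [0.766, 0.642, 0.001, 0.001]
wrist_force: [0.3, 0.2, -1.2]
finger_gap: 0.0
finger_force: 0.0
```

```bash
cat >> h.py <<'E'
def fx(m=''):
    s=robot.get_state(); ex=np.array([np.cos(np.radians(10)),-np.sin(np.radians(10))]); ey=np.array([-ex[1],ex[0]])
    p=s['tcp_pos']; print(m,'t',round(float(s['clock']),2),'xf %.4f yf %.4f z %.4f'%(p[:2]@ex-.4413,p[:2]@ey-.2423,p[2]),'F',(s['wrist_force'][:2]@ex).round(2),s['wrist_force'].round(1),'gap',s['finger_gap'])
def toF(W):
    ex=np.array([np.cos(np.radians(10)),-np.sin(np.radians(10))]); ey=np.array([-ex[1],ex[0]])
    return np.dstack([W[...,:2]@ex-.4413,W[...,:2]@ey-.2423,W[...,2]])
E
python3 - <<'E'
from h import *
fx(); c,im,d=shot('wrist','w7.png'); F=toF(cloud(c,d)); z=F[...,2]
m=(z>.026)&(z<.034)&(F[...,0]>0)&(F[...,0]<.058)&(F[...,1]>0.012)&(F[...,1]<.056)
P=F[m]; print(len(P),'bar x',np.percentile(P[:,0],[1,99]),'yend',np.percentile(P[:,1],[1,99]))
v=F[240:330,200:360].reshape(-1,3); v=v[(v[:,2]>.036)&(v[:,2]<.06)]; print('finger x',np.percentile(v[:,0],[0,2,98,100]),'zmin',v[:,2].min())
E
```

```text
t 12.75 xf -0.0122 yf 0.0026 z 0.0057 F 0.25 [ 0.3  0.2 -1.2] gap 4.672247234221453e-05
4677 bar x [0.01292064 0.05062467] yend [0.01248214 0.0557011 ]
finger x [-0.02614433 -0.02550125  0.00029904  0.00110443] zmin 0.042974662163880704
```

>>> servo_tool(commands=[{"linear": [0, 0, 0.01], "turn": [0, 0, 0], "claw": -1}, {"linear": [0, 0, 0.02], "turn": [0, 0, 0], "claw": -1}, {"linear": [0, 0, 0.025], "turn": [0, 0, 0], "claw": -1}, {"linear": [0, 0, 0.026], "turn": [0, 0, 0], "claw": -1}, {"linear": [0, 0.004, 0.026], "turn": [0, 0, 0], "claw": -1}, {"linear": [0, 0.008, 0.026], "turn": [0, 0, 0], "claw": -1}, {"linear": [0, 0.011, 0.026], "turn": [0, 0, 0], "claw": -1}, {"linear": [0, 0.014, 0.026], "turn": [0, 0, 0], "claw": -1}, {"linear": [0, 0.017, 0.026], "turn": [0, 0, 0], "claw": -1}, {"linear": [0, 0.02, 0.026], "turn": [0, 0, 0], "claw": -1}, {"linear": [0, 0.023, 0.026], "turn": [0, 0, 0], "claw": -1}, {"linear": [0, 0.026, 0.026], "turn": [0, 0, 0], "claw": -1}, {"linear": [0, 0.029, 0.026], "turn": [0, 0, 0], "claw": -1}, {"linear": [0, 0.032, 0.026], "turn": [0, 0, 0], "claw": -1}, {"linear": [0, 0.034, 0.026], "turn": [0, 0, 0], "claw": -1}, {"linear": [0, 0.034, 0.026], "turn": [0, 0, 0], "claw": -1}])

```text
clock: 14.13
tcp_pos: [0.4975, 0.1606, -0.021]
eef_rot: [0.766, 0.642, 0.0, 0.0]
wrist_force: [-0.2, 0.7, -0.9]
finger_gap: 0.0001
finger_force: 0.0
```

```bash
python3 -c "
from h import *
fx(); c,im,d=shot('wrist'); F=toF(cloud(c,d)); z=F[...,2]
m=(z>.026)&(z<.034)&(F[...,0]>0)&(F[...,0]<.12)
for y in (.02,.03,.04):
    P=np.sort(F[m&(abs(F[...,1]-y)<.002)][:,0]); g=np.where(np.diff(P)>.004)[0]; print(y,P[0].round(4),[(P[i].round(4),P[i+1].round(4)) for i in g],P[-1].round(4))
"
```

```text
t 14.13 xf 0.0207 yf 0.0023 z -0.0210 F -0.3 [-0.2  0.7 -0.9] gap 7.654648026480238e-05
0.02 0.0344 [(np.float64(0.0648), np.float64(0.0718)), (np.float64(0.0825), np.float64(0.096))] 0.1172
0.03 0.0344 [(np.float64(0.0649), np.float64(0.0718)), (np.float64(0.0826), np.float64(0.0957))] 0.1169
0.04 0.0345 [(np.float64(0.0648), np.float64(0.0721)), (np.float64(0.0821), np.float64(0.0959))] 0.1172
```

>>> servo_tool(commands=[{"linear": [0, 0.002, 0], "turn": [0, 0, 0], "claw": -1}, {"linear": [0, 0.004, 0], "turn": [0, 0, 0], "claw": -1}, {"linear": [0, 0.0055, 0], "turn": [0, 0, 0], "claw": -1}, {"linear": [0, 0.0065, 0], "turn": [0, 0, 0], "claw": -1}, {"linear": [0, 0.0075, 0], "turn": [0, 0, 0], "claw": -1}, {"linear": [0, 0.0075, 0], "turn": [0, 0, 0], "claw": -1}])

```text
clock: 14.68
tcp_pos: [0.5046, 0.1593, -0.0211]
eef_rot: [0.766, 0.643, 0.0, 0.0]
wrist_force: [0.2, 0.1, -0.5]
finger_gap: 0.0001
finger_force: 0.1
```

```bash
python3 -c "
from h import *
fx()"
```

```text
t 14.68 xf 0.0279 yf 0.0022 z -0.0211 F 0.19 [ 0.2  0.1 -0.5] gap 0.00013198133631366006
```

>>> servo_tool(commands=[{"linear": [0, 0.0007, 0], "turn": [0, 0, 0], "claw": -1}, {"linear": [0, 0.0007, 0], "turn": [0, 0, 0], "claw": -1}])

```text
clock: 14.85
tcp_pos: [0.5051, 0.1592, -0.0211]
eef_rot: [0.766, 0.643, 0.0, -0.0]
wrist_force: [-0.4, 0.4, 0.1]
finger_gap: -0.0001
finger_force: 0.3
```

```bash
python3 -c "
from h import *
fx()"
```

```text
t 14.85 xf 0.0285 yf 0.0022 z -0.0211 F -0.44 [-0.4  0.4  0.1] gap -0.00011511814697750797
```

>>> servo_tool(commands=[{"linear": [0, 0.0007, 0], "turn": [0, 0, 0], "claw": -1}, {"linear": [0, 0.0007, 0], "turn": [0, 0, 0], "claw": -1}])

```text
clock: 15.02
tcp_pos: [0.5057, 0.1591, -0.0211]
eef_rot: [0.766, 0.643, -0.0, -0.0]
wrist_force: [-1.0, -0.2, 0.3]
finger_gap: 0.0002
finger_force: 0.4
```

```bash
python3 -c "
from h import *
fx()"
```

```text
t 15.02 xf 0.0291 yf 0.0022 z -0.0211 F -0.94 [-1.  -0.2  0.3] gap 0.00023533235095378853
```

>>> servo_tool(commands=[{"linear": [0, 0.0007, 0], "turn": [0, 0, 0], "claw": -1}, {"linear": [0, 0.0007, 0], "turn": [0, 0, 0], "claw": -1}])

```text
clock: 15.18
tcp_pos: [0.5058, 0.159, -0.0211]
eef_rot: [0.766, 0.643, -0.0, -0.0]
wrist_force: [-5.0, 0.7, 3.0]
finger_gap: 0.0005
finger_force: 2.3
```

>>> servo_tool(commands=[{"linear": [0, 0.0007, 0], "turn": [0, 0, 0], "claw": -1}, {"linear": [0, 0.0007, 0], "turn": [0, 0, 0], "claw": -1}])

```text
clock: 15.35
tcp_pos: [0.506, 0.159, -0.0212]
eef_rot: [0.766, 0.643, -0.001, -0.0]
wrist_force: [-7.2, 1.0, 5.0]
finger_gap: -0.0002
finger_force: 3.9
```

>>> servo_tool(commands=[{"linear": [0, 0.0007, 0], "turn": [0, 0, 0], "claw": -1}, {"linear": [0, 0.0007, 0], "turn": [0, 0, 0], "claw": -1}])

```text
clock: 15.52
tcp_pos: [0.5065, 0.1589, -0.0212]
eef_rot: [0.766, 0.643, -0.001, -0.0]
wrist_force: [-9.1, 0.8, 6.1]
finger_gap: 0.0002
finger_force: 4.5
```

```bash
python3 -c "
from h import *
fx()"
```

```text
t 15.52 xf 0.0300 yf 0.0022 z -0.0212 F -9.1 [-9.1  0.8  6.1] gap 0.0001819638143576972
```

>>> servo_tool(commands=[{"linear": [0, 0.001, 0], "turn": [0, 0, 0], "claw": -1}, {"linear": [0, 0.002, 0], "turn": [0, 0, 0], "claw": -1}, {"linear": [0, 0.003, 0], "turn": [0, 0, 0], "claw": -1}, {"linear": [0, 0.004, 0], "turn": [0, 0, 0], "claw": -1}, {"linear": [0, 0.005, 0], "turn": [0, 0, 0], "claw": -1}, {"linear": [0, 0.0053, 0], "turn": [0, 0, 0], "claw": -1}, {"linear": [0, 0.0053, 0], "turn": [0, 0, 0], "claw": -1}])

```text
clock: 16.1
tcp_pos: [0.5117, 0.158, -0.0212]
eef_rot: [0.766, 0.643, -0.001, -0.0]
wrist_force: [-8.2, 0.1, 5.9]
finger_gap: -0.0003
finger_force: 4.7
```

```bash
python3 -c "
from h import *
fx(); c,im,d=shot('wrist'); F=toF(cloud(c,d)); z=F[...,2]; fx()
m=(z>.026)&(z<.034)&(F[...,0]>0)&(F[...,0]<.12)
for y in (.02,.03,.04):
    P=np.sort(F[m&(abs(F[...,1]-y)<.002)][:,0]); g=np.where(np.diff(P)>.003)[0]; print(y,P[0].round(4),[(P[i].round(4),P[i+1].round(4)) for i in g],P[-1].round(4))
"
```

```text
t 16.1 xf 0.0352 yf 0.0022 z -0.0212 F -8.07 [-8.2  0.1  5.9] gap -0.0003048627258633941
 t 16.15 xf 0.0352 yf 0.0021 z -0.0212 F -10.43 [-10.3   1.6   6.6] gap -1.0210530785097837e-05
0.02 0.0484 [(np.float64(0.0881), np.float64(0.0959))] 0.1167
0.03 0.0483 [(np.float64(0.0883), np.float64(0.096))] 0.1171
0.04 0.0483 [(np.float64(0.0882), np.float64(0.0961))] 0.1173
```

>>> servo_tool(commands=[{"linear": [0, -0.005, 0], "turn": [0, 0, 0], "claw": -1}, {"linear": [0, -0.012, 0], "turn": [0, 0, 0], "claw": -1}, {"linear": [0, -0.015, -0.01], "turn": [0, 0, 0], "claw": -1}, {"linear": [0, -0.015, -0.03], "turn": [0, 0, 0], "claw": -1}, {"linear": [0, -0.015, -0.06], "turn": [0, 0, 0], "claw": -0.5}, {"linear": [0, -0.015, -0.1], "turn": [0, 0, 0], "claw": 0}, {"linear": [0.005, 0, -0.13], "turn": [0, 0, 0], "claw": 0}, {"linear": [0.03, 0.03, -0.15], "turn": [0, 0, 0], "claw": 0}, {"linear": [0.055, 0.06, -0.16], "turn": [0, 0, 0], "claw": 0}, {"linear": [0.066, 0.084, -0.16], "turn": [0, 0, 0], "claw": 0}, {"linear": [0.066, 0.084, -0.16], "turn": [0, 0, 0], "claw": 0}, {"linear": [0.066, 0.084, -0.16], "turn": [0, 0, 0], "claw": 0}, {"linear": [0.066, 0.084, -0.16], "turn": [0, 0, 0], "claw": 0}])

```text
clock: 17.23
tcp_pos: [0.6063, 0.2081, 0.139]
eef_rot: [0.766, 0.643, -0.0, -0.0]
wrist_force: [-0.2, 0.5, 0.2]
finger_gap: 0.0426
finger_force: 0.0
```

```bash
python3 - <<'E'
from h import *
fx(); c,im,d=shot('wrist','w8.png'); F=toF(cloud(c,d)); z=F[...,2]
hsv=cv2.cvtColor(im,cv2.COLOR_RGB2HSV)
near=(np.hypot(F[...,0]-.119,F[...,1]-.067)<.03)
P=F[near&(z>.068)&(z<.078)]; print('post',len(P),P.mean(0),P.min(0),P.max(0))
m=(z>.036)&(z<.050)&(hsv[...,1]>120)&((hsv[...,0]<8)|(hsv[...,0]>170)); P=F[m]; print('keeper',len(P),P.min(0),P.max(0))
Q=P[abs(P[:,0]-.055)<.012]; print('hub y',Q[:,1].min(),Q[:,1].max(),np.median(Q[:,2]))
m=(z>.026)&(z<.034)&(F[...,0]>.03)&(F[...,0]<.1)
for y in (-.045,.02,.04):
    P=np.sort(F[m&(abs(F[...,1]-y)<.002)][:,0])
    if len(P): g=np.where(np.diff(P)>.003)[0]; print(y,P[0].round(4),[(P[i].round(4),P[i+1].round(4)) for i in g],P[-1].round(4))
E
```

```text
t 17.23 xf 0.1197 yf 0.0679 z 0.1390 F -0.32 [-0.2  0.5  0.2] gap 0.042590238321190486
post 215 [0.11970019 0.06901801 0.07198024] [0.11303636 0.06171848 0.06809375] [0.12639566 0.07533499 0.07378038]
keeper 2061 [0.04064924 0.05667637 0.03735327] [0.1428681  0.09043231 0.04849248]
hub y 0.059924478255039576 0.0904323092773209 0.04639467716591268
-0.045 0.0723 [] 0.0777
0.02 0.0486 [(np.float64(0.0882), np.float64(0.0964))] 0.0996
0.04 0.0479 [(np.float64(0.088), np.float64(0.0968))] 0.1
```

>>> servo_tool(commands=[{"linear": [0.0005, 0, 0.03], "turn": [0, 0, 0], "claw": 0}, {"linear": [0.0005, 0, 0.065], "turn": [0, 0, 0], "claw": 0}, {"linear": [0.0005, 0, 0.095], "turn": [0, 0, 0], "claw": 0}, {"linear": [0.0005, 0, 0.112], "turn": [0, 0, 0], "claw": 0}, {"linear": [0.0005, 0, 0.118], "turn": [0, 0, 0], "claw": 0}, {"linear": [0.0005, 0, 0.118], "turn": [0, 0, 0], "claw": 0}, {"linear": [0.0005, 0, 0.118], "turn": [0, 0, 0], "claw": -0.5}, {"linear": [0.0005, 0, 0.118], "turn": [0, 0, 0], "claw": -0.8}, {"linear": [0.0005, 0, 0.118], "turn": [0, 0, 0], "claw": -0.8}, {"linear": [0.0005, 0, 0.118], "turn": [0, 0, 0], "claw": -0.8}, {"linear": [0.0005, 0, 0.118], "turn": [0, 0, 0], "claw": -0.8}], grip_force=20)

```text
clock: 18.2
tcp_pos: [0.6072, 0.2094, 0.0227]
eef_rot: [0.766, 0.643, 0.001, 0.0]
wrist_force: [-7.8, -0.4, 8.3]
finger_gap: 0.013
finger_force: 21.6
```

```bash
python3 - <<'E'
from h import *
fx(); p=np.array([.0552,.0752])
q0=np.array([.1197,.0685]); 
for a in np.linspace(.104,np.pi/2,14):
    q=p+.065*np.array([np.cos(a),-np.sin(a)]); print(round(a,2),(q-q0)[::-1].round(4))  # tool x(=yf), tool y(=xf)
E
```

```text
t 18.2 xf 0.1203 yf 0.0694 z 0.0227 F -7.61 [-7.8 -0.4  8.3] gap 0.012998650597923572
0.1 [-0.      0.0001]
0.22 [-0.0073 -0.001 ]
0.33 [-0.0143 -0.003 ]
0.44 [-0.0211 -0.0058]
0.56 [-0.0276 -0.0093]
0.67 [-0.0336 -0.0135]
0.78 [-0.0391 -0.0183]
0.89 [-0.044  -0.0238]
1.01 [-0.0482 -0.0297]
1.12 [-0.0518 -0.0361]
1.23 [-0.0546 -0.0429]
1.35 [-0.0567 -0.05  ]
1.46 [-0.0579 -0.0572]
1.57 [-0.0583 -0.0645]
```

>>> servo_tool(commands=[{"linear": [-0.001, -0.001, -0.001], "turn": [0, 0, 0], "claw": -0.8}, {"linear": [-0.0073, -0.0015, -0.001], "turn": [0, 0, 0], "claw": -0.8}, {"linear": [-0.0143, -0.0035, -0.001], "turn": [0, 0, 0], "claw": -0.8}, {"linear": [-0.0211, -0.0063, -0.001], "turn": [0, 0, 0], "claw": -0.8}, {"linear": [-0.0276, -0.0098, -0.001], "turn": [0, 0, 0], "claw": -0.8}, {"linear": [-0.0336, -0.014, -0.001], "turn": [0, 0, 0], "claw": -0.8}, {"linear": [-0.0391, -0.0188, -0.001], "turn": [0, 0, 0], "claw": -0.8}, {"linear": [-0.044, -0.0243, -0.001], "turn": [0, 0, 0], "claw": -0.8}, {"linear": [-0.0482, -0.0302, -0.001], "turn": [0, 0, 0], "claw": -0.8}, {"linear": [-0.0518, -0.0366, -0.001], "turn": [0, 0, 0], "claw": -0.8}, {"linear": [-0.0546, -0.0434, -0.001], "turn": [0, 0, 0], "claw": -0.8}, {"linear": [-0.0567, -0.0505, -0.001], "turn": [0, 0, 0], "claw": -0.8}, {"linear": [-0.0579, -0.0577, -0.001], "turn": [0, 0, 0], "claw": -0.8}, {"linear": [-0.0583, -0.064, -0.001], "turn": [0, 0, 0], "claw": -0.8}, {"linear": [-0.0583, -0.065, -0.001], "turn": [0, 0, 0], "claw": -0.8}, {"linear": [-0.0583, -0.065, -0.001], "turn": [0, 0, 0], "claw": -0.8}])

```text
clock: 19.53
tcp_pos: [0.5329, 0.1613, 0.0226]
eef_rot: [0.766, 0.642, -0.0, 0.001]
wrist_force: [-0.5, -2.0, 9.0]
finger_gap: 0.0132
finger_force: 21.9
```

```bash
python3 -c "
from h import *
fx()"
```

```text
t 19.53 xf 0.0555 yf 0.0091 z 0.0226 F -0.18 [-0.5 -2.   9. ] gap 0.01317144784504844
```

>>> servo_tool(commands=[{"linear": [0, 0, 0], "turn": [0, 0, 0], "claw": -0.5}, {"linear": [0, 0, 0], "turn": [0, 0, 0], "claw": -0.1}, {"linear": [0, 0, 0], "turn": [0, 0, 0], "claw": -0.1}, {"linear": [0, 0, 0], "turn": [0, 0, 0], "claw": -0.1}, {"linear": [0, 0, -0.02], "turn": [0, 0, 0], "claw": -0.1}, {"linear": [0, 0, -0.05], "turn": [0, 0, 0], "claw": -0.1}, {"linear": [0, 0, -0.09], "turn": [0, 0, 0], "claw": -0.1}, {"linear": [0, 0, -0.13], "turn": [0, 0, 0], "claw": -0.1}, {"linear": [0, 0, -0.16], "turn": [0, 0, 0], "claw": -0.1}, {"linear": [0, 0, -0.16], "turn": [0, 0, 0], "claw": -0.1}, {"linear": [0, 0, -0.16], "turn": [0, 0, 0], "claw": -0.1}])

```text
clock: 20.45
tcp_pos: [0.534, 0.1627, 0.1836]
eef_rot: [0.766, 0.642, 0.001, 0.001]
wrist_force: [-0.4, -0.9, -0.4]
finger_gap: 0.0386
finger_force: 0.0
```

```bash
python3 - <<'E'
from h import *
fx(); c,im,d=shot('wrist','w9.png'); F=toF(cloud(c,d)); z=F[...,2]
near=(np.hypot(F[...,0]-.055,F[...,1]-.01)<.03)
P=F[near&(z>.068)&(z<.078)]; print('post',len(P),P.mean(0),P.min(0),P.max(0))
m=(z>.026)&(z<.034)&(F[...,0]>.03)&(F[...,0]<.1)
for y in (-.055,-.045,-.035,.03,.04,.05):
    P=np.sort(F[m&(abs(F[...,1]-y)<.002)][:,0])
    if len(P): g=np.where(np.diff(P)>.003)[0]; print(y,P[0].round(4),[(P[i].round(4),P[i+1].round(4)) for i in g],P[-1].round(4))
E
```

```text
t 20.45 xf 0.0563 yf 0.0107 z 0.1836 F -0.23 [-0.4 -0.9 -0.4] gap 0.03855474786527408
post 156 [0.05510174 0.01079261 0.07200971] [0.04900957 0.00399125 0.06848512] [0.06171793 0.01715822 0.07406091]
-0.055 0.0322 [] 0.078
-0.045 0.0488 [] 0.0778
-0.035 0.0489 [] 0.0777
0.03 0.0657 [(np.float64(0.0875), np.float64(0.0963))] 0.0996
0.04 0.0656 [(np.float64(0.0884), np.float64(0.0968))] 0.0993
0.05 0.0655 [] 0.0871
```

View pics/w9.png

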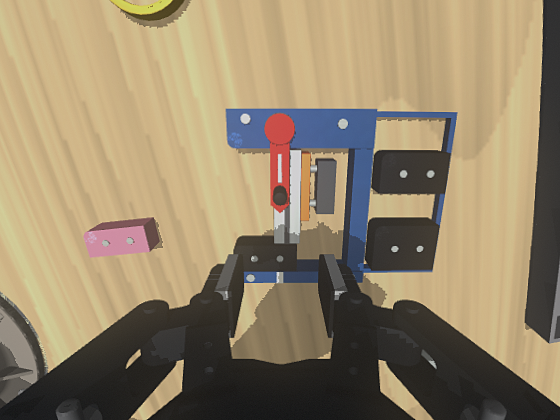

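The keeper runs from its pivot at (279,127) to the post at (280,195), in line with the white mark at (280,277). The bar sits square against the plate.

```bash
python3 -c "
from plant import robot
print(robot.job_done())"
```

```text
the job is handed in; nothing more can be done
None
```

The 108 mm bar is in the mouth with the stop plate pushed back about 5.8 mm and the red keeper pointing at the white mark; the job was handed in at about 20.5 s, with the result not yet reported.

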